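# Stagger the rinsed sprouting trays to air-dry

### The arm

A 6-joint arm with a two-finger parallel gripper is mounted at the origin on a cart in front of the work surface, level with it; the furniture and walls round the work are solid. World frame = base frame: x ahead of the robot, y to its left, z up, the work surface at z = 0. Lengths are in m, angles in degrees, forces in N, time in s.
With the tool pointing down it reaches from about 0.3 to 0.75 m from the base axis. Payload 8.5 kg.
Tool frame: the origin (TCP) lies midway between the tips of the shut fingers; the grasp point (between the pads) lies 19 mm behind it; z points along the fingers, y is the line along which they close (so a half turn about z gives the same grasp; the last joint's range is limited). The gripper opens to 85 mm and grips with 20 to 120 N. Pads are 22 mm wide; open, the fingers measure 114 mm over their backs; the gripper's body (76 mm by 85 mm) begins 54 mm behind the grasp point. The pads swing forward as they close: fully open they stand 13 mm farther back than shut.
Start: joints at [55.159, 21.807, 74.336, -0, 83.858, -12.336], TCP at [0.211, 0.508, 0.231] pointing down, gripper open.
Joint ranges: [-178.18, 178.18], [-50.72, 133.34], [12.68, 142.11], [-81.47, 261.47], [9.98, 163.14], [-165.26, 165.26]. Speed limits (degrees/s): [136.94, 136.94, 180, 180, 180, 180].

### API

Orientations are given as a 3x3 rotation matrix whose columns are the frame's x, y, z axes.
In Python, from rig import monitor, optics, close_job, models gives the robot as it stands.
- The arm moves only by the tool step_arm, never from a script. Its arguments are lists of equal length, an entry for each row: "fingers": the closure, from -1 (fully open) to 1 (shut); "travel": the shift along the tool's x, y, z scaled (see below), a list of three; "twist": the turn about the tool's z scaled (see below). In form: {"fingers": [fingers, ...], "travel": [[tx, ty, tz], ...], "twist": [twist, ...]}. A call has 1 to 10 rows; each row shifts and turns the commanded pose from where the row before left it, along the tool's axes as they then stand; what a row does not reach is not made up. The controller multiplies each number of a shift by 100 mm and each number of a turn by pi rad. A row lasts 1/8 s, in which the tool goes at most 62.5 mm and 10.7 degrees, less where a joint would pass 70% of its speed; a pose out of reach is approached as far as the arm can. A call with a number of a shift or a turn outside -1 to 1 is refused whole. A call with a gripper value outside its range is refused whole. The fingers move at their own pace and stop on an object; "force" is the grip in N (left out, the last holds). Time passes only in rows, so rows that do not move let the fingers close. It gives the time, the measured TCP pose, the force, the opening and the grip force at its end, in the units of the state.
- monitor.observe(): the state, without advancing time (a new reading comes with each control period).
- optics.get_image(name): name is "scene" or "top" or "wrist"; returns (picture, depth): 400x640x3 uint8, blue, green, red; 400x640 float32, m along the optical axis (not along the pixel's ray), 0 where there is no reading.
- optics.get_calibration(name): a dict with "vertical_fov" (degrees; the focal length in pixels is half the picture's height over the tangent of half this angle, whatever the lens; pixels are square), "cx", "cy" (the principal point, pixels), "world_from_camera" (4x4, takes a point from camera to world coordinates). Camera axes: x right, y up, looking along -z (the intrinsics and any distortion apply to the point x, -y, -z); pixel columns grow to the right and rows downward; lengths in m; the calibration is good to about 2 mm. A picture is of the moment at which its call begins: read the wrist's pose just before it. get_calibration takes no time and is no camera call; for the wrist camera it gives the pose at the moment of the call.
- close_job(): hands the job in; it is judged then, once.
Trained networks look in the newest picture that a camera, given by its name, has taken for a name from the list of things; names that differ only in an ending like _2 or _b are one class to them, and where a whole thing is asked for, a point or a joint stands for the part that bears it (a point fixed in the world has none). Each returns a list of dicts, best first, with "confidence" (0 to 1); they miss things now and then, are a little off and sometimes report something else, mostly with a low value. They report only what shows in the picture. A call takes as long as a camera call.
- models.trace(camera, query): "mask" (400x640 bool, what is visible of it) and "point" ([column, row] in pixels, amid what is visible of it).
- models.landmark_of(camera, query): "point" ([column, row] in pixels: a listed point, or the origin of a listed thing).
The state is a dict: "time_s": time; "q": joint angles; "qvel": joint speeds; "joint_efforts": joint torques, N m; "position": TCP position; "tool_rot": TCP orientation; "ft_force": force on the tool from outside, world axes, zero at the start; "wrist_torque": the same for the moment, N m; "grip_width": finger opening in m; "gripper_force": force on a finger pad.
Only numpy, scipy, OpenCV 4.12 (cv2) and the standard library are available. Lean on these libraries where they do the work, as an engineer would, in place of code of your own. Each camera call takes 0.05 s, during which the arm holds its last target. There are 200 camera calls.

### The job

Stack the three rinsed sprouting trays staggered, so that air gets into each of them: leave the charcoal tray standing where it is, and set one of the other two on it, shifted lengthways (either way) so that its foot bars hook over the end wall of the charcoal tray and the other end stays open; then set the last tray on that one, shifted back the opposite way and hooked on likewise. Lower each tray gently, leave it level, in line with the one below and fully down on its rim, and do not disturb the other things around.

Things in the scene. Friction and masses are not known exactly. Their poses are not given: they have to be found in the camera images.
- tray_charcoal: Charcoal (near black) open slotted tray, bottom of the stack. All three trays are alike, and alike turned end for end: 150 mm long (x), 94 wide (y), rim at z = 57 mm (z up), 0.14 to 0.24 kg; origin at the centre of the underside, at the foot of its foot bars. Walls 5 mm thick; body's underside at z = 7, inside floor at z = 11. For spine and grip see the green tray, for the feet the cream one.
- tray_green: Sage green tray, like the charcoal one. In each tray a 12 mm thick spine, the place to grip it, runs along x through the middle (y = 0) of the inside, wall to wall, top at z = 46 mm (11 below the rim), with 36 mm of room on each side: take it at the tray's centre from above, fingers closing along y, tips above the floor (z = 11).
- tray_cream: Cream tray, like the charcoal one. Under each tray 4 round bars (7 mm thick, 78 long, along y) at x = -45.5, -27.5, 27.5, 45.5 mm. The 11 mm gap in a pair drops over an end wall of the tray below when shifted 36 mm along its x, parallel, centred in y (play 3 mm each way). Then the body rests on the rim, origin 50 mm above the lower tray's; bars standing on the rim: 57.
- jar_honey: Bystander: squat clear jar of honey with a black lid, 63 mm across, 94 mm tall; origin at the centre of its underside.
- salt_shaker: Bystander: slim glass salt shaker with a grey top, 44 mm across, 90 mm tall; origin at the centre of its underside.
- soap_bar: Bystander: white soap dish with a green bar, 88 x 123 mm, 34 mm tall; origin at the centre of its underside.
- dish_soap: Bystander: clear washing-up liquid bottle, 39 x 65 mm, 187 mm tall; origin at the centre of its underside.
- paprika: Bystander: small spice jar with a yellow lid, 45 mm across, 100 mm tall; origin at the centre of its underside.
- kettle: Bystander: off-white kettle with a side handle, 144 x 207 mm, 208 mm tall, on the hob; origin at the centre of its underside.

How it is judged:
By the outcome, as a careful person would: the job done as asked, in the order asked, and still so for the second after the job is handed in, with the robot touching nothing.
It also fails if it takes over 67 s, if anything falls off the work surface, if the arm or the gripper's body presses on something with over 40 N, if the wrist force passes 120 N, or if a joint passes its speed limit or range.

## Working session

There is one attempt and no reset: what is moved stays moved. The work goes in short steps, Python scripts to look and compute and a tool call to move; the robot and the scene stay as the last step left them, time stands still between calls to the robot, and variables do not carry over. Pictures are saved under pics/ and viewed, at most 10 in all, crops included, and the job is handed in when it is done.

Besides the shell and the picture viewer there is one more tool, called after ">>>" as name([rows], argument=value, ...), one row to a line, values as JSON. step_arm: Moves the arm, as the interface text tells. Its arguments: {"type":"object","properties":{"fingers":{"type":"array","items":{"type":"number"}},"travel":{"type":"array","items":{"type":"array","items":{"type":"number"}}},"twist":{"type":"array","items":{"type":"number"}},"force":{"type":"number"}},"required":["fingers","travel","twist"]}

```bash
mkdir -p pics; ls; cat > h.py <<'E'
import numpy as np, cv2
from rig import monitor, optics, models
def pts(name, depth, cal=None):
    c=cal or optics.get_calibration(name); f=200/np.tan(np.radians(c["vertical_fov"])/2)
    v,u=np.mgrid[0:400,0:640]; d=depth
    P=np.stack([(u-c["cx"])/f*d,-(v-c["cy"])/f*d,-d,np.ones_like(d)],-1)
    W=P@np.array(c["world_from_camera"]).T
    return W[...,:3]
E
python3 - <<'E'
from h import *
for n in ("scene","top"):
    im,d=optics.get_image(n); cv2.imwrite(f"pics/{n}0.png",im); np.save(f"{n}0.npy",d)
    c=optics.get_calibration(n); print(n,{k:(np.round(v,3).tolist() if k=='world_from_camera' else v) for k,v in c.items()})
    W=pts(n,d)
    for q in ("tray_charcoal","tray_green","tray_cream","jar_honey","salt_shaker","soap_bar","dish_soap","paprika","kettle"):
        for r in models.trace(n,q)[:1]:
            m=r["mask"]&(d>0); w=W[m]
            if len(w)==0: continue
            print(q,round(r["confidence"],2),np.round(r["point"]),m.sum(),np.round(np.percentile(w,[3,50,97],axis=0),3).tolist())
            np.save(f"m_{n}_{q}.npy",r["mask"])
print(monitor.observe())
E
```

```text
pics
scene {'vertical_fov': 56.25015727747954, 'cx': 323.6593777136944, 'cy': 201.68687358226205, 'world_from_camera': [[-0.77, 0.456, -0.447, 0.167], [-0.638, -0.533, 0.556, 0.392], [0.015, 0.713, 0.701, 0.798], [0.0, 0.0, 0.0, 1.0]]}
tray_charcoal 0.88 [345. 245.] 2333 [[0.44, -0.202, 0.002], [0.513, -0.133, 0.031], [0.586, -0.089, 0.06]]
tray_green 0.87 [389. 210.] 1915 [[0.414, -0.373, 0.003], [0.488, -0.307, 0.035], [0.565, -0.256, 0.06]]
tray_cream 0.73 [316. 291.] 2974 [[0.404, -0.014, 0.002], [0.478, 0.038, 0.028], [0.552, 0.084, 0.059]]
jar_honey 0.61 [293. 237.] 887 [[0.584, -0.08, 0.006], [0.602, -0.043, 0.076], [0.639, -0.026, 0.098]]
salt_shaker 0.63 [341. 197.] 344 [[0.594, -0.258, 0.009], [0.607, -0.239, 0.052], [0.627, -0.231, 0.09]]
soap_bar 0.84 [239. 252.] 1179 [[0.675, -0.001, 0.004], [0.71, 0.06, 0.022], [0.756, 0.11, 0.036]]
dish_soap 0.71 [199. 224.] 956 [[0.784, 0.074, 0.013], [0.792, 0.1, 0.104], [0.809, 0.117, 0.184]]
paprika 0.85 [368. 173.] 476 [[0.583, -0.384, 0.012], [0.598, -0.356, 0.07], [0.625, -0.346, 0.104]]
kettle 0.81 [420. 146.] 3236 [[0.478, -0.
[... 1221 characters left out ...]
8552083e+01, -1.23354325e+01]), 'qvel': array([-0.04276017, -0.04032537, -0.00623709, -0.05106932,  0.01311154,
       -0.00958647]), 'joint_efforts': array([-3.98165162e-05, -4.48338926e+01, -2.31459296e+01, -2.90960388e-04,
        5.80888263e-04,  1.85551158e-05]), 'position': array([0.21051965, 0.50811798, 0.23131107]), 'tool_rot': array([[-9.23851733e-01,  3.82750538e-01,  3.35624367e-05],
       [ 3.82750538e-01,  9.23851733e-01,  1.00231434e-05],
       [-2.71703518e-05,  2.21059392e-05, -9.99999999e-01]]), 'ft_force': array([ 0.8827492 , -0.14509212,  0.46709689]), 'wrist_torque': array([ 0.02008405, -0.04621696,  0.00772888]), 'gripper_force': 0.0, 'grip_width': 0.08538934051442142}
```

```bash
cat >> h.py <<'E'
def fitrim(W,mask,z0=0.057,L=.150,B=.094,tol=.004,zt=.007,dirx=0.):
    """fit the rim rectangle (walls 5 mm) by maximising coverage; returns x,y,yaw(deg)"""
    from scipy.optimize import minimize
    p=W[mask&(abs(W[...,2]-z0)<zt)]
    r=cv2.minAreaRect((p[:,:2]*1000).astype(np.float32)); b=cv2.boxPoints(r)
    e=[b[1]-b[0],b[2]-b[1]]; e=max(e,key=np.linalg.norm); a=np.arctan2(e[1],e[0]); a=(a+np.pi/2)%np.pi-np.pi/2
    def cost(s):
        c,n=np.cos(s[2]),np.sin(s[2]); q=p[:,:2]-s[:2]
        x=q[:,0]*c+q[:,1]*n; y=-q[:,0]*n+q[:,1]*c
        dx=np.abs(x)-(L/2-.0025); dy=np.abs(y)-(B/2-.0025)
        dd=np.where((dx>0)&(dy>0),np.hypot(dx,dy),np.abs(np.maximum(dx,dy)))
        return np.minimum(dd/tol,1.5).__pow__(2).sum()/len(p)
    s=minimize(cost,[r[0][0]/1000,r[0][1]/1000,a],method="Nelder-Mead",options=dict(initial_simplex=np.array([r[0][0]/1000,r[0][1]/1000,a])+np.array([[0,0,0],[.006,0,0],[0,.006,0],[0,0,.06]])))
    return np.r_[s.x[:2],np.degrees(s.x[2])],s.fun,len(p),np.median(p[:,2]),np.array(r[1])
E
python3 - <<'E'
from h import *
for n in ("scene","top"):
    d=np.load(f"{n}0.npy"); W=pts(n,d)
    for q in ("tray_charcoal","tray_green","tray_cream"):
        m=cv2.dilate(np.load(f"m_{n}_{q}.npy").astype(np.uint8),np.ones((3,3)))>0
        s,f,k,z,rr=fitrim(W,m&(d>0)); print(n,q,np.round(s,4),round(f,3),k,round(z,4),np.round(rr,1))
im=cv2.imread("pics/top0.png")[120:330,150:520]; cv2.imwrite("pics/top0c.png",cv2.resize(im,None,fx=2,fy=2))
E
```

```text
scene tray_charcoal [ 0.5133 -0.1358  2.3906] 0.222 519 0.0571 [151.1  96.3]
scene tray_green [ 0.4894 -0.3091 -8.6054] 0.23 462 0.0569 [ 97.1 151. ]
scene tray_cream [0.4785 0.0355 4.8921] 0.176 637 0.0575 [150.5  94.9]
top tray_charcoal [ 0.5127 -0.1349  2.5747] 0.163 440 0.0559 [149.8  94.1]
top tray_green [ 0.4887 -0.3082 -8.5331] 0.156 433 0.0557 [ 94.1 150.1]
top tray_cream [0.4782 0.0362 5.0574] 0.176 493 0.0558 [150.2  95.1]
```

View pics/top0c.png

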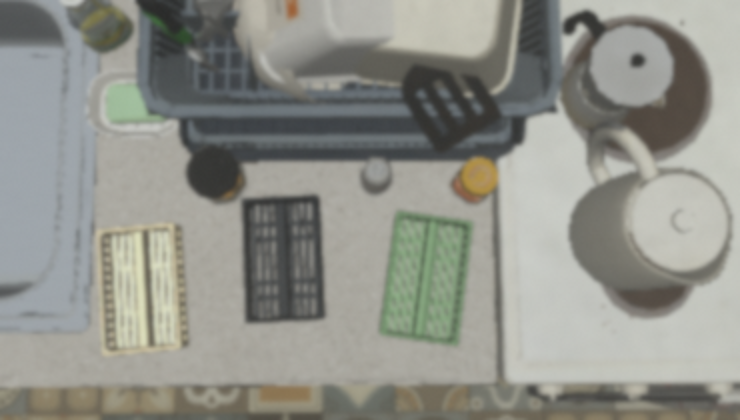

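View pics/scene0.png

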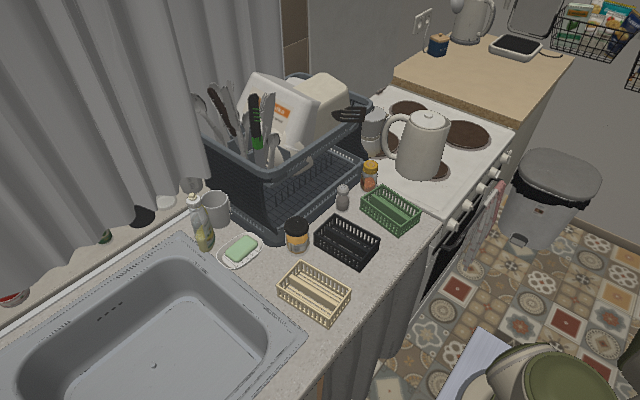

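>>> step_arm([
  [0,0,0],
  [0,0,0],
  [0,0,0],
  [0,0,0],
], fingers=[0.2,0.2,0.2,0.2], twist=[-0.051,-0.051,-0.051,0], force=40)

```text
time_s: 1.5
position: [0.2105, 0.5081, 0.2313]
tool_rot: [[-0.996, -0.086, 0.0], [-0.086, 0.996, -0.0], [-0.0, -0.0, -1.0]]
ft_force: [-0.7, 0.4, -0.7]
grip_width: 0.0339
gripper_force: 0.0
```

```bash
cat >> h.py <<'E'
def go(x,y,z,head):
    """shift (tool axes, units of 100 mm) and twist left to TCP goal, heading of tool y; shift given in the axes after the twist"""
    s=monitor.observe(); R=s["tool_rot"]; p=s["position"]
    h=np.degrees(np.arctan2(R[1,1],R[0,1])); a=np.radians(head)
    yy=np.array([np.cos(a),np.sin(a),0]); Rt=np.stack([np.cross(yy,[0,0,-1]),yy,[0,0,-1]],1)
    d=np.array([x,y,z])-p
    print("t",round(s["time_s"],2),"pos",np.round(p,4),"head",round(h,2),"w",round(s["grip_width"],4),"ft",np.round(s["ft_force"],1),"gf",round(s["gripper_force"],1),"z axis",np.round(R[:,2],3))
    print("travel_now_axes",np.round(R.T@d*10,3),"after_twist",np.round(Rt.T@d*10,3),"twist",round((h-head)/180,4))
E
python3 -c "
from h import *
go(.4783,.0359,.20,95)"
```

```text
t 1.5 pos [0.2105 0.5081 0.2313] head 94.96 w 0.0339 ft [-0.7  0.4 -0.7] gf 0.0 z axis [ 0. -0. -1.]
travel_now_axes [-2.26  -4.936  0.313] after_twist [-2.256 -4.937  0.313] twist -0.0002
```

>>> step_arm([
  [-0.226,-0.494,0.03],
  [-0.226,-0.494,0.03],
  [-0.226,-0.494,0.03],
  [-0.226,-0.494,0.03],
  [-0.226,-0.494,0.03],
  [-0.226,-0.494,0.03],
  [-0.226,-0.494,0.03],
  [-0.226,-0.494,0.03],
  [-0.226,-0.494,0.04],
  [-0.226,-0.494,0.04],
], fingers=[0.2,0.2,0.2,0.2,0.2,0.2,0.2,0.2,0.2,0.2], twist=[0,0,0,0,0,0,0,0,0,0])

```text
time_s: 2.75
position: [0.4797, 0.0341, 0.1994]
tool_rot: [[-0.996, -0.084, 0.001], [-0.084, 0.996, 0.0], [-0.001, 0.0, -1.0]]
ft_force: [1.1, 0.7, -0.1]
grip_width: 0.0342
gripper_force: 0.0
```

>>> step_arm([
  [0,0,0],
  [0,0,0],
], fingers=[0.2,0.2], twist=[0,0])

```text
time_s: 3.0
position: [0.4787, 0.0361, 0.1993]
tool_rot: [[-0.996, -0.085, -0.0], [-0.085, 0.996, 0.0], [0.0, 0.0, -1.0]]
ft_force: [-0.3, 0.1, 0.3]
grip_width: 0.034
gripper_force: 0.0
```

```bash
python3 - <<'E'
from h import *
go(.4783,.0359,.10,95)
c=optics.get_calibration("wrist"); im,d=optics.get_image("wrist"); cv2.imwrite("pics/w1.png",im); np.save("w1.npy",d)
W=pts("wrist",d,c)
for r in models.trace("wrist","tray_cream")[:1]:
    m=cv2.dilate(r["mask"].astype(np.uint8),np.ones((3,3)))>0
    print(r["confidence"],m.sum(),np.round(np.percentile(W[m&(d>0)],[2,50,98],axis=0),3)); print(fitrim(W,m&(d>0)))
E
```

```text
t 3.0 pos [0.4787 0.0361 0.1993] head 94.89 w 0.034 ft [-0.3  0.1  0.3] gf 0.0 z axis [-0.  0. -1.]
travel_now_axes [ 0.004 -0.002  0.993] after_twist [ 0.004 -0.002  0.993] twist -0.0006
0.74 11764 [[ 0.406 -0.015  0.   ]
 [ 0.476  0.034  0.013]
 [ 0.554  0.081  0.059]]
(array([0.47893644, 0.03438837, 4.92575008]), np.float64(0.16963916281801647), 2167, np.float64(0.05742985616810409), array([148.84291077,  94.08769226]))
```

View pics/w1.png

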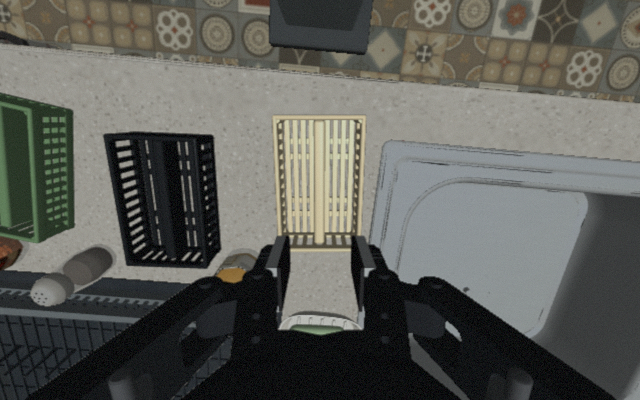

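The wrist view shows the cream tray (centre about 320,185) between the fingers, with the spine in line, and charcoal (165,200) to its left.

>>> step_arm([
  [0,-0.008,0.3],
  [0,0,0.4],
  [0,0,0.4],
  [0,0,0.3],
  [0,0,0.2],
  [0,0,0.12],
  [0,0,0.1],
  [0,0,0],
  [0,0,0],
  [0,0,0],
], fingers=[0.2,0.2,0.2,0.2,0.2,0.2,0.2,0.2,0.2,0.2], twist=[0,0,0,0,0,0,0,0,0,0])

```text
time_s: 4.35
position: [0.4793, 0.035, 0.0178]
tool_rot: [[-0.996, -0.088, 0.001], [-0.088, 0.996, -0.0], [-0.001, -0.0, -1.0]]
ft_force: [-0.1, 0.1, -0.2]
grip_width: 0.0343
gripper_force: 0.0
```

>>> step_arm([
  [0,0,0],
  [0,0,0],
  [0,0,0],
  [0,0,0],
  [0,0,0],
  [0,0,0],
  [0,0,0],
  [0,0,0],
], fingers=[0.4,0.5,0.6,0.7,0.8,0.9,1,1], twist=[0,0,0,0,0,0,0,0], force=40)

```text
time_s: 5.35
position: [0.4791, 0.035, 0.0174]
tool_rot: [[-0.996, -0.088, 0.0], [-0.088, 0.996, 0.0], [-0.0, 0.0, -1.0]]
ft_force: [-0.0, 0.3, 4.7]
grip_width: 0.0113
gripper_force: 40.5
```

>>> step_arm([
  [0,0,-0.05],
  [0,0,-0.1],
  [0,0,-0.2],
  [0,0,-0.25],
  [0,0,-0.3],
  [0,0,-0.3],
  [0,0,-0.2],
  [0,0,-0.1],
  [0,0,0],
], fingers=[1,1,1,1,1,1,1,1,1], twist=[0,0,0,0,0,0,0,0,0])

```text
time_s: 6.48
position: [0.4791, 0.0351, 0.1676]
tool_rot: [[-0.996, -0.088, 0.001], [-0.088, 0.996, -0.0], [-0.001, -0.0, -1.0]]
ft_force: [1.2, 0.2, -2.6]
grip_width: 0.0114
gripper_force: 39.8
```

```bash
cat >> h.py <<'E'
def held(q,cams=("scene","top"),zoff=.057-.017,ret=False):
    s=monitor.observe(); p=s["position"]; R=s["tool_rot"]; z0=p[2]+zoff
    print("TCP",np.round(p,4),"yaw",round(np.degrees(np.arctan2(R[1,1],R[0,1]))-90,2))
    for n in cams:
        c=optics.get_calibration(n); im,d=optics.get_image(n); W=pts(n,d,c)
        cv2.imwrite(f"pics/{n}_{s['time_s']:.2f}.png",im)
        for r in models.trace(n,q)[:1]:
            m=(cv2.dilate(r["mask"].astype(np.uint8),np.ones((3,3)))>0)&(d>0)
            if (m&(abs(W[...,2]-z0)<.01)).sum()<30: print(n,"few",m.sum()); continue
            f=fitrim(W,m,z0,zt=.01); print(n,q,round(r["confidence"],2),np.round(f[0],4),"cost",round(f[1],3),f[2],"z",round(f[3],4),np.round(f[4],1))
E
python3 -c "
from h import *
held('tray_cream')
a=np.radians(2.5)
go(.513-.036*np.cos(a),-.1353-.036*np.sin(a),.167,92.5)"
```

```text
TCP [0.4791 0.0351 0.1676] yaw 5.04
scene tray_cream 0.66 [0.4782 0.0362 5.0188] cost 0.439 873 z 0.2064 [149.8  95.5]
top tray_cream 0.97 [0.4779 0.0363 5.0567] cost 0.215 403 z 0.2049 [150.1  93.4]
t 6.67 pos [0.4787 0.0351 0.1665] head 95.04 w 0.011 ft [-0.2  0.3 -0.7] gf 39.8 z axis [-0.002  0.    -1.   ]
travel_now_axes [ 0.168 -1.712 -0.005] after_twist [ 0.092 -1.717 -0.005] twist 0.0141
```

>>> step_arm([
  [0,0,0],
  [0.01,-0.15,0],
  [0.01,-0.25,0],
  [0.014,-0.3,0],
  [0.015,-0.327,0],
  [0.015,-0.3,0],
  [0.01,-0.25,0],
  [0.01,-0.15,0],
  [0,0,0],
  [0,0,0],
], fingers=[1,1,1,1,1,1,1,1,1,1], twist=[0.014,0,0,0,0,0,0,0,0,0])

```text
time_s: 7.92
position: [0.4781, -0.1373, 0.1672]
tool_rot: [[-0.999, -0.044, -0.0], [-0.044, 0.999, 0.0], [0.0, 0.0, -1.0]]
ft_force: [0.2, 0.5, -1.2]
grip_width: 0.0112
gripper_force: 39.8
```

>>> step_arm([
  [0,0,0.15],
  [0,0,0.25],
  [0,0,0.2],
  [0,0,0.15],
  [0,0,0],
  [0,0,0],
], fingers=[1,1,1,1,1,1], twist=[0,0,0,0,0,0])

```text
time_s: 8.68
position: [0.4786, -0.1376, 0.093]
tool_rot: [[-0.999, -0.045, 0.001], [-0.045, 0.999, -0.0], [-0.001, -0.001, -1.0]]
ft_force: [-0.0, 0.5, -2.0]
grip_width: 0.0114
gripper_force: 39.8
```

```bash
python3 - <<'E'
from h import *
held('tray_cream')
for n in ("scene","top"):
    d=optics.get_image(n)[1]; W=pts(n,d); 
    for r in models.trace(n,"tray_charcoal")[:1]:
        m=cv2.dilate(r["mask"].astype(np.uint8),np.ones((3,3)))>0
        print(n,[np.round(v,4) for v in fitrim(W,m&(d>0))])
go(.478,-.1378,.117,92.5)
E
```

```text
TCP [ 0.4786 -0.1376  0.093 ] yaw 2.56
scene tray_cream 0.63 [ 0.4906 -0.1357  2.5674] cost 0.894 382 z 0.1308 [135.3  93.7]
top tray_cream 0.59 [ 0.4777 -0.1359  2.4874] cost 0.197 244 z 0.1315 [149.8  93. ]
scene [array([ 0.5118, -0.1069,  2.2133]), np.float64(1.6446), np.int64(239), np.float64(0.0572), array([ 45.2542, 150.4951])]
top [array([ 0.5621, -0.1328, 89.6312]), np.float64(2.25), np.int64(133), np.float64(0.0558), array([93.184 , 51.4005])]
t 9.07 pos [ 0.4783 -0.1379  0.0925] head 92.51 w 0.0113 ft [-0.1 -0.2 -1.7] gf 39.8 z axis [ 0. -0. -1.]
travel_now_axes [ 0.003  0.001 -0.245] after_twist [ 0.003  0.001 -0.245] twist 0.0001
```

>>> step_arm([
  [0.008,-0.005,0.04],
  [0,0,0.04],
  [0,0,0.04],
  [0,0,0.03],
  [0,0,0.02],
  [0,0,0.02],
  [0,0,0.02],
  [0,0,0.0],
], fingers=[1,1,1,1,1,1,1,1], twist=[0,0,0,0,0,0,0,0])

```text
time_s: 10.07
position: [0.4774, -0.1384, 0.0712]
tool_rot: [[-0.999, -0.044, -0.0], [-0.044, 0.999, 0.0], [0.0, 0.0, -1.0]]
ft_force: [0.4, 0.4, -1.8]
grip_width: 0.0111
gripper_force: 39.8
```

>>> step_arm([
  [0,0,0.015],
  [0,0,0.01],
  [0,0,0.01],
  [0,0,0.005],
  [0,0,0.0],
], fingers=[1,1,1,1,1], twist=[0,0,0,0,0])

```text
time_s: 10.7
position: [0.4775, -0.1384, 0.0674]
tool_rot: [[-0.999, -0.044, 0.0], [-0.044, 0.999, -0.0], [-0.0, -0.0, -1.0]]
ft_force: [-1.1, 0.8, 1.5]
grip_width: 0.0113
gripper_force: 40.1
```

>>> step_arm([
  [0,0,0.003],
  [0,0,0],
  [0,0,0],
  [0,0,0],
  [0,0,0],
  [0,0,0],
  [0,0,0],
], fingers=[1,0.6,0.5,0.4,0.3,0.2,0.2], twist=[0,0,0,0,0,0,0])

```text
time_s: 11.58
position: [0.4775, -0.1384, 0.067]
tool_rot: [[-0.999, -0.044, 0.0], [-0.044, 0.999, 0.0], [-0.0, 0.0, -1.0]]
ft_force: [-0.5, -0.1, -0.7]
grip_width: 0.0342
gripper_force: 0.0
```

>>> step_arm([
  [0,0,-0.05],
  [0,0,-0.1],
  [0,0,-0.2],
  [0,0,-0.3],
  [0,0,-0.3],
  [0,0,-0.25],
  [0,0,-0.1],
  [0,0,0],
], fingers=[0.2,0.2,0.2,0.2,0.2,0.2,0.2,0.2], twist=[0,0,0,0,0,0,0,0])

```text
time_s: 12.58
position: [0.4775, -0.1384, 0.1973]
tool_rot: [[-0.999, -0.044, 0.001], [-0.044, 0.999, -0.0], [-0.001, -0.0, -1.0]]
ft_force: [-0.4, -0.1, -0.3]
grip_width: 0.0342
gripper_force: 0.0
```

```bash
cat >> h.py <<'E'
def plane(q,z0,cams=("scene","top"),lo=.03):
    for n in cams:
        c=optics.get_calibration(n); im,d=optics.get_image(n); W=pts(n,d,c); t=monitor.observe()["time_s"]
        cv2.imwrite(f"pics/{n}_{t:.2f}.png",im)
        for r in models.trace(n,q)[:1]:
            m=(cv2.dilate(r["mask"].astype(np.uint8),np.ones((3,3)))>0)&(d>0)
            f=fitrim(W,m,z0); p=W[m&(abs(W[...,2]-z0)<.006)]
            A=np.c_[p[:,:2]-p[:,:2].mean(0),np.ones(len(p))]; k=np.linalg.lstsq(A,p[:,2],rcond=None)[0]
            print(n,q,round(r["confidence"],2),np.round(f[0],4),"cost",round(f[1],3),f[2],"z",round(k[2],4),"tilt deg x,y",np.round(np.degrees(k[:2]),2))
E
python3 -c "
from h import *
plane('tray_cream',.107); go(.489,-.3086,.19,81.4)"
```

```text
scene tray_cream 0.78 [ 0.4769 -0.1372  2.382 ] cost 0.176 554 z 0.1067 tilt deg x,y [-0.19  0.06]
top tray_cream 0.65 [ 0.4765 -0.1364  2.6458] cost 0.181 154 z 0.106 tilt deg x,y [0.18 0.51]
t 12.78 pos [ 0.4772 -0.1382  0.1961] head 92.51 w 0.034 ft [ 0.  -0.  -1.1] gf 0.0 z axis [-0.002  0.001 -1.   ]
travel_now_axes [-0.044 -1.707  0.059] after_twist [-0.372 -1.667  0.061] twist 0.0617
```

>>> step_arm([
  [0,0,0],
  [0,0,0],
  [-0.05,-0.2,0],
  [-0.08,-0.35,0],
  [-0.09,-0.4,0],
  [-0.08,-0.38,0],
  [-0.05,-0.23,0],
  [-0.026,-0.116,0],
  [0,0,0],
  [0,0,0],
], fingers=[0.2,0.2,0.2,0.2,0.2,0.2,0.2,0.2,0.2,0.2], twist=[0.031,0.031,0,0,0,0,0,0,0,0])

```text
time_s: 14.02
position: [0.4894, -0.309, 0.197]
tool_rot: [[-0.989, 0.149, -0.0], [0.149, 0.989, 0.0], [0.0, 0.0, -1.0]]
ft_force: [0.2, 0.6, 0.1]
grip_width: 0.0339
gripper_force: 0.0
```

```bash
python3 -c "
from h import *
plane('tray_green',.057,cams=('scene','top','wrist')); go(.4893,-.3095,.017,81.4)"
```

```text
scene tray_green 0.6 [ 0.5178 -0.3135 -8.302 ] cost 0.963 181 z 0.0569 tilt deg x,y [1.23 0.28]
top tray_green 0.82 [ 0.4597 -0.3168 81.3974] cost 1.018 157 z 0.0558 tilt deg x,y [-0.21  0.19]
wrist tray_green 0.87 [ 0.4896 -0.3109 -8.5983] cost 0.173 2198 z 0.0571 tilt deg x,y [-0.4   0.06]
t 14.32 pos [ 0.4896 -0.3093  0.1972] head 81.39 w 0.0342 ft [-0.6 -1.4  0.1] gf 0.0 z axis [ 0. -0. -1.]
travel_now_axes [ 0.003 -0.002  1.802] after_twist [ 0.002 -0.002  1.802] twist -0.0
```

>>> step_arm([
  [0,-0.006,0.3],
  [0,0,0.4],
  [0,0,0.4],
  [0,0,0.3],
  [0,0,0.18],
  [0,0,0.12],
  [0,0,0.1],
  [0,0,0],
  [0,0,0],
  [0,0,0],
], fingers=[0.2,0.2,0.2,0.2,0.2,0.2,0.2,0.2,0.2,0.2], twist=[0,0,0,0,0,0,0,0,0,0])

```text
time_s: 15.58
position: [0.4896, -0.3105, 0.0176]
tool_rot: [[-0.989, 0.15, 0.001], [0.15, 0.989, -0.001], [-0.001, -0.001, -1.0]]
ft_force: [0.5, 0.1, -0.0]
grip_width: 0.0344
gripper_force: 0.0
```

>>> step_arm([
  [0,0,0],
  [0,0,0],
  [0,0,0],
  [0,0,0],
  [0,0,0],
  [0,0,0],
  [0,0,0],
  [0,0,0],
], fingers=[0.4,0.5,0.6,0.7,0.8,0.9,1,1], twist=[0,0,0,0,0,0,0,0], force=40)

```text
time_s: 16.58
position: [0.4894, -0.3103, 0.0171]
tool_rot: [[-0.989, 0.15, 0.0], [0.15, 0.989, -0.0], [-0.0, -0.0, -1.0]]
ft_force: [-0.2, -0.9, 2.9]
grip_width: 0.0116
gripper_force: 40.6
```

>>> step_arm([
  [0,0,-0.05],
  [0,0,-0.1],
  [0,0,-0.2],
  [0,0,-0.3],
  [0,0,-0.3],
  [0,0,-0.3],
  [0,0,-0.3],
  [0,0,-0.2],
  [0,0,-0.05],
  [0,0,0],
], fingers=[1,1,1,1,1,1,1,1,1,1], twist=[0,0,0,0,0,0,0,0,0,0])

```text
time_s: 17.82
position: [0.4892, -0.3102, 0.1967]
tool_rot: [[-0.989, 0.15, -0.0], [0.15, 0.989, 0.0], [0.0, 0.0, -1.0]]
ft_force: [-0.0, 0.3, -2.2]
grip_width: 0.0114
gripper_force: 40.1
```

```bash
python3 -c "
from h import *
held('tray_green')
a=np.radians(2.5)
go(.4775+.036*np.cos(a),-.1384+.036*np.sin(a),.197,92.5)"
```

```text
TCP [ 0.4892 -0.3102  0.1967] yaw -8.65
scene tray_green 0.79 [  0.5531  -0.294  -57.4171] cost 2.25 192 z 0.235 [48.7 97.4]
top tray_green 0.74 [ 0.4466 -0.2943 81.3707] cost 2.25 192 z 0.2347 [79.2 62.3]
t 18.02 pos [ 0.4891 -0.3102  0.1961] head 81.35 w 0.0111 ft [ 0.1 -0.1 -1.2] gf 40.1 z axis [-0.001  0.001 -1.   ]
travel_now_axes [ 0.02   1.75  -0.007] after_twist [-0.319  1.721 -0.009] twist -0.0619
```

>>> step_arm([
  [0,0,0],
  [0,0,0],
  [-0.04,0.2,0],
  [-0.06,0.35,0],
  [-0.07,0.4,0],
  [-0.07,0.38,0],
  [-0.044,0.25,0],
  [-0.03,0.141,0],
  [0,0,0],
  [0,0,0],
], fingers=[1,1,1,1,1,1,1,1,1,1], twist=[-0.031,-0.031,0,0,0,0,0,0,0,0])

```text
time_s: 19.27
position: [0.5132, -0.1376, 0.1969]
tool_rot: [[-0.999, -0.043, -0.0], [-0.043, 0.999, -0.0], [0.0, -0.0, -1.0]]
ft_force: [-0.4, 0.1, -2.6]
grip_width: 0.0115
gripper_force: 40.1
```

>>> step_arm([
  [0,0,0.1],
  [0,0,0.2],
  [0,0,0.15],
  [0,0,0.08],
  [0,0,0],
  [0,0,0],
], fingers=[1,1,1,1,1,1], twist=[0,0,0,0,0,0])

```text
time_s: 20.02
position: [0.5134, -0.1373, 0.1445]
tool_rot: [[-0.999, -0.044, 0.001], [-0.044, 0.999, -0.0], [-0.001, -0.0, -1.0]]
ft_force: [-0.3, -0.3, -2.1]
grip_width: 0.0116
gripper_force: 40.1
```

```bash
python3 -c "
from h import *
held('tray_green'); go(.513,-.1368,.117,92.5)"; ls pics
```

```text
TCP [ 0.5134 -0.1373  0.1445] yaw 2.5
scene tray_green 0.74 [ 0.5129 -0.1359  2.6337] cost 0.5 487 z 0.1825 [151.   95.4]
top tray_green 0.83 [ 0.5127 -0.1355  2.7037] cost 0.177 262 z 0.1831 [150.7  92.7]
t 20.23 pos [ 0.5133 -0.1371  0.1444] head 92.52 w 0.0118 ft [-0.1  0.1 -1.3] gf 40.1 z axis [ 0.001 -0.    -1.   ]
travel_now_axes [0.003 0.003 0.274] after_twist [0.003 0.003 0.274] twist 0.0001
scene0.png
scene_12.62.png
scene_14.07.png
scene_17.82.png
scene_20.02.png
scene_6.47.png
scene_8.68.png
top0.png
top0c.png
top_12.72.png
top_14.18.png
top_17.82.png
top_20.02.png
top_6.47.png
top_8.68.png
w1.png
wrist_14.28.png
```

>>> step_arm([
  [0,0.002,0.05],
  [0,0,0.05],
  [0,0,0.04],
  [0,0,0.03],
  [0,0,0.02],
  [0,0,0.02],
  [0,0,0.015],
  [0,0,0.01],
  [0,0,0],
], fingers=[1,1,1,1,1,1,1,1,1], twist=[0,0,0,0,0,0,0,0,0])

```text
time_s: 21.35
position: [0.5132, -0.1368, 0.1205]
tool_rot: [[-0.999, -0.044, -0.0], [-0.044, 0.999, 0.0], [0.0, 0.0, -1.0]]
ft_force: [0.3, 0.8, -1.3]
grip_width: 0.0111
gripper_force: 40.1
```

>>> step_arm([
  [0,0,0.012],
  [0,0,0.01],
  [0,0,0.008],
  [0,0,0.005],
  [0,0,0],
], fingers=[1,1,1,1,1], twist=[0,0,0,0,0])

```text
time_s: 21.98
position: [0.5132, -0.1368, 0.1171]
tool_rot: [[-0.999, -0.044, 0.0], [-0.044, 0.999, -0.0], [-0.0, -0.0, -1.0]]
ft_force: [-0.5, 0.1, -0.5]
grip_width: 0.0113
gripper_force: 40.2
```

>>> step_arm([
  [0,0,0.004],
  [0,0,0.002],
  [0,0,0],
  [0,0,0],
  [0,0,0],
  [0,0,0],
  [0,0,0],
  [0,0,0],
  [0,0,0],
], fingers=[1,1,1,0.6,0.5,0.4,0.3,0.2,0.2], twist=[0,0,0,0,0,0,0,0,0])

```text
time_s: 23.1
position: [0.5132, -0.1368, 0.1164]
tool_rot: [[-0.999, -0.044, 0.0], [-0.044, 0.999, 0.0], [-0.0, 0.0, -1.0]]
ft_force: [0.5, 0.2, -0.1]
grip_width: 0.0341
gripper_force: 0.0
```

>>> step_arm([
  [0,0,-0.05],
  [0,0,-0.1],
  [0,0,-0.2],
  [0,0,-0.3],
  [0,0,-0.3],
  [0,0,-0.25],
  [0,0,-0.1],
  [0,0,0],
], fingers=[0.2,0.2,0.2,0.2,0.2,0.2,0.2,0.2], twist=[0,0,0,0,0,0,0,0])

```text
time_s: 24.1
position: [0.5132, -0.1368, 0.2467]
tool_rot: [[-0.999, -0.044, 0.001], [-0.044, 0.999, -0.0], [-0.001, -0.0, -1.0]]
ft_force: [0.3, -0.1, -0.2]
grip_width: 0.0343
gripper_force: 0.0
```

>>> step_arm([
  [0.05,0.1,-0.1],
  [0.1,0.25,-0.1],
  [0.1,0.4,0],
  [0.1,0.4,0],
  [0.1,0.4,0],
  [0.1,0.3,0],
  [0.1,0.2,0],
  [0,0,0],
  [0,0,0],
], fingers=[0.2,0.2,0.2,0.2,0.2,0.2,0.2,0.2,0.2], twist=[0,0,0,0,0,0,0,0,0])

```text
time_s: 25.22
position: [0.439, 0.0653, 0.2667]
tool_rot: [[-0.999, -0.044, 0.0], [-0.044, 0.999, -0.0], [-0.0, -0.0, -1.0]]
ft_force: [0.9, 0.0, 0.3]
grip_width: 0.034
gripper_force: 0.0
```

```bash
python3 -c "
from h import *
plane('tray_green',.157); plane('tray_cream',.107,cams=('scene',)); go(.513,-.1368,.117,92.5)
a=cv2.imread('pics/'+sorted([f for f in __import__('os').listdir('pics') if f.startswith('scene_')],key=lambda f:float(f[6:-4]))[-1])
cv2.imwrite('pics/end.png',cv2.resize(a[140:320,180:460],None,fx=2.8,fy=2.8,interpolation=cv2.INTER_CUBIC))
for q in ('jar_honey','salt_shaker','paprika','soap_bar','tray_charcoal'):
    n='scene'; d=optics.get_image(n)[1]; W=pts(n,d); r=models.trace(n,q)[0]; m=r['mask']&(d>0); print(q,m.sum(),np.round(np.percentile(W[m],[3,50,97],axis=0),3).tolist())
"
```

```text
scene tray_green 0.62 [  0.4857  -0.137  -87.8395] cost 1.519 312 z 0.1569 tilt deg x,y [-0.64 -0.03]
top tray_green 0.95 [ 0.5127 -0.1351  2.4877] cost 0.156 531 z 0.156 tilt deg x,y [-0.1  -0.01]
t 25.52 pos [0.4394 0.0648 0.2663] head 92.47 w 0.0343 ft [-0.4 -0.9  0.3] gf 0.0 z axis [-0. -0. -1.]
travel_now_axes [-0.649 -2.045  1.493] after_twist [-0.648 -2.046  1.493] twist -0.0002
jar_honey 416 [[0.584, -0.07, 0.006], [0.61, -0.032, 0.05], [0.641, -0.025, 0.099]]Traceback (most recent call last):
  File "<string>", line 7, in <module>
    n='scene'; d=optics.get_image(n)[1]; W=pts(n,d); r=models.trace(n,q)[0]; m=r['mask']&(d>0); print(q,m.sum(),np.round(np.percentile(W[m],[3,50,97],axis=0),3).tolist())
                                                       ~~~~~~~~~~~~~~~~~^^^
IndexError: list index out of range
```

View pics/end.png

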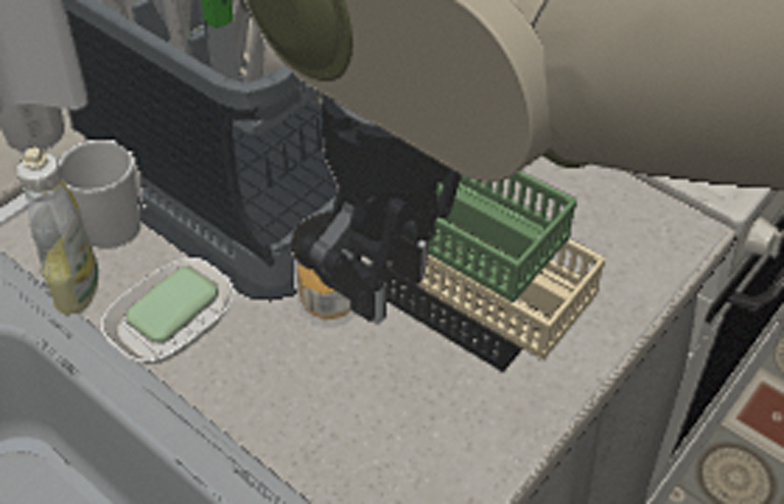

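The picture shows the stack standing: charcoal at the bottom (490,350), cream shifted towards the robot (545,320), and green shifted back on top (510,230). It looks level and clear of the jar, and the heights match full seating.

```bash
python3 -c "
from rig import close_job
print(close_job())"
```

```text
the job is handed in; nothing more can be done
None
```

The job is handed in: cream is hooked on charcoal, shifted 36 mm towards the robot, and green is hooked on cream, shifted back; both measured level and fully down on the rims, with nothing else seen disturbed, though the arm hid the salt shaker in the last check and paprika and the soap bar were not re-measured.

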